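# Turn the drinks menu leaf

### The job

Turn the drinks menu to its other page using only touches and pushes. First gently slide the low steel tin along the counter until it is clear of the empty side of the spine where the leaf will land; then push the half-raised menu leaf up, over its spine, and gently press it down until it lies flat on the other side. Grip, lift or tip over nothing (the leaf only swings on its hinge, and is neither pinched nor slammed), leave the cup, jar and mug where they stand, and end with the hand clear.

Things in the scene. Friction and masses are not known exactly. Their poses are not given: they have to be found in the camera images.
- menu: Flip menu, screwed to the counter (it does not move). Dark wood strip 240 x 30 x 6 mm along its own x axis (the spine line), with an end block 16 x 26 x 32 mm high at x = -112 and +112 mm. On its +y side a fixed dark wood rest plate 8 mm thick, 200 mm along x, from y = 15 to 131 mm. Its -y side is bare counter, where the leaf is to land. Origin: on the counter, under the middle of the spine; z up. The menu's yaw varies.
- menu_spine (a point): The middle of the hinge axis, 22 mm above the counter over the menu's origin; the hinge axis (an 8 mm steel rod) runs along the menu's x.
- leaf (a joint): Angle of the leaf about the spine in rad: 0 = level over the rest plate on the menu's +y side, pi/2 = upright, pi (stop) = lying level on the -y side, 18 to 26 mm above the counter. The hinge is stiff: it stays where it is left at any angle and must be pushed all the way (about 2 N at the free edge). It starts standing partly raised, at 0.5 to 0.85 rad.
- leaf_edge (a point): Middle of the leaf's free edge, 130 mm from the hinge axis, at mid thickness. It turns with the leaf: its x axis runs along the spine, its y axis points from the spine to the free edge. The leaf is a white rigid board, 200 mm along the spine, reaching from 14 to 130 mm out from the hinge axis, 8 mm thick, about 0.12 kg; pressing hard on both of its faces at once counts as pinching.
- tin: Low round steel tin with a dark lid, 60 mm diameter (lid 61), 55 mm high, about 0.3 kg, standing loose on the counter on the menu's -y side, 90 to 110 mm from the spine line, in the way of the leaf. Origin at the centre of its underside, z up.
- cup: Paper cup, 76 mm across the rim, 95 mm high, light, loose, to be left standing where it is. Origin at the centre of its underside.
- jar: Amber glass jar with a wooden lid, 64 mm diameter, 90 mm high, loose, to be left standing where it is. Origin at the centre of its underside.
- mug: White mug, 72 mm diameter, 80 mm high with a handle on its own +y side, loose, to be left standing where it is. Origin at the centre of its underside.
Things that resemble listed ones, but are neither listed nor needed, are in the scene too. There is more than one size of the tin; the job needs the largest.

How it is judged:
By the outcome, as a careful person would: the job done as asked, in the order asked, and still so for the second after the job is handed in, with the robot touching nothing.
It also fails if it takes over 61 s, if anything falls off the work surface, if the arm or the gripper's body presses on something with over 40 N, if the wrist force passes 120 N, or if a joint passes its speed limit or range.

### The arm

A 6-joint arm with a two-finger parallel gripper is mounted at the origin on the work surface. World frame = base frame: x ahead of the robot, y to its left, z up, the work surface at z = 0. Lengths are in mm, angles in rad, forces in N, time in s.
With the tool pointing down it reaches from about 375 to 925 mm from the base axis. Payload 5.7 kg.
Tool frame: the origin (TCP) lies at the very end of the fingers, on their centre line; the grasp point (between the pads) lies tcp_to_grasp behind it (tcp_to_grasp is the distance from the TCP to the grasp point, in mm); z points along the fingers, x is the direction in which the jaws open and shut, and the axes are right-handed (so a half turn about z gives the same grasp; the last joint's range is limited). The gripper opens to 85 mm and grips with 20 to 120 N. Pads are 22 mm wide; open, the fingers measure 114 mm over their backs; the gripper's body (76 mm by 85 mm) begins 54 mm behind the grasp point. The pads swing forward as they close: fully open they stand 13 mm farther back than shut.
Start: joints at [1.217, 0.359, 1.51, -0, 1.272, -0.115], TCP at [141.917, 582.943, 231.267] pointing down, gripper open.
Joint ranges: [-2.97, 2.97], [-1.01, 2.36], [0.21, 2.38], [-0.96, 4.11], [0.2, 2.71], [-2.98, 2.98]. Speed limits (rad/s): [2.39, 2.39, 3.14, 3.14, 3.14, 3.14].

### API

Orientations are given as a unit quaternion [w, x, y, z].
In Python, from plant import * gives the robot as it stands.
- The arm moves only by the tool step_arm, never from a script. Its argument "deltas" is a list of rows, each an object of numbers: "x", "y", "z": the shift along the tool's x, y, z in m; "roll": the turn about the tool's z in degrees. In form: [{"x": .., "y": .., "z": .., "roll": ..}, ...]. A call has 1 to 5 rows; each row shifts and turns the commanded pose from where the row before left it, along the tool's axes as they then stand; what a row does not reach is not made up. A row lasts 1/8 s, in which the tool goes at most 62.5 mm and 10.7 degrees, less where a joint would pass 70% of its speed; a pose out of reach is approached as far as the arm can. A call with a gripper value outside its range is refused whole. "claw" is the finger opening in m, from 0 to 0.0854, set as the call begins (left out, the last holds). The fingers move at their own pace and stop on an object; "newtons" is the grip in N (left out, the last holds). Time passes only in rows, so rows that do not move let the fingers close. It gives the time, the measured TCP pose, the force and the opening at its end, in the units of the state.
- state(): the state, without advancing time (a new reading comes with each control period).
- read_camera(name): name is "scene" or "top"; returns a dict with "img" (420x560x3 uint8, red, green, blue), "fx", "fy", "cx", "cy" (pixels), "k1" (the pictures are not rectified: a ray, as slopes to the right and down, at radius r is drawn at 1 + k1 r^2 times it, then the intrinsics apply), "rvec" (rotation vector, rad) and "tvec" (3), from world to camera coordinates, as OpenCV has them. Camera axes: x right, y down, z forward; pixel columns grow to the right and rows downward; lengths in mm; the calibration is good to about 2 mm. A picture is of the moment at which its call begins. There is no depth.
- hand_in(): hands the job in, once; it reports no verdict.
The state is a dict: "time_s": time; "qpos": joint angles; "qvel": joint speeds; "tau": joint torques, N m; "ee_pos": TCP position; "tcp_rot": TCP orientation; "wrist_force": force on the tool from outside, world axes, zero at the start; "ft_torque": the same for the moment, N m; "finger_gap": opening from 0.0 (shut) to 1.0 (fully open).
Only numpy, scipy, OpenCV 4.12 (cv2) and the standard library are available. Lean on these libraries where they do the work, as an engineer would, in place of code of your own. Each camera call takes 0.05 s, during which the arm holds its last target.

## Working session

There is one attempt and no reset: what is moved stays moved. The work goes in short steps, Python scripts to look and compute and a tool call to move; the robot and the scene stay as the last step left them, time stands still between calls to the robot, and variables do not carry over. Pictures are saved under pics/ and viewed, and the job is handed in when it is done.

Besides the shell and the picture viewer there is one more tool, called after "Emit:" in YAML: its name, and indented under it one key for each argument. step_arm: Moves the arm, as the interface text tells. Its arguments: {"type":"object","properties":{"deltas":{"type":"array","items":{"type":"object","properties":{"x":{"type":"number"},"y":{"type":"number"},"z":{"type":"number"},"roll":{"type":"number"}}}},"claw":{"type":"number"},"newtons":{"type":"number"}},"required":["deltas"]}

```bash
mkdir -p pics; ls; python3 - <<'E'
from plant import *
import cv2
s=state();print(s)
for n in("scene","top"):
    c=read_camera(n);cv2.imwrite(f"pics/{n}0.png",cv2.resize(c["img"][:,:,::-1],None,fx=1.42,fy=1.42,interpolation=cv2.INTER_CUBIC))
    cv2.imwrite(f"{n}_raw.png",c["img"][:,:,::-1])
    print(n,{k:v for k,v in c.items() if k!="img"})
E
```

```text
pics
{'time_s': 0.0, 'qpos': array([ 1.21694501e+00,  3.59483593e-01,  1.51144398e+00,  1.84788886e-06,
        1.27251675e+00, -1.15075455e-01]), 'qvel': array([0.00043066, 0.00027209, 0.00040794, 0.00100513, 0.0002282 ,
       0.00176594]), 'tau': array([-2.02799342e-04, -5.27638865e+01, -2.78615588e+01, -1.16613855e-04,
        1.33626134e-02,  3.80166921e-05]), 'ee_pos': array([141.65941327, 582.32602679, 230.46195289]), 'tcp_rot': array([ 4.83905948e-04,  7.86292841e-01,  6.17853308e-01, -7.89304026e-04]), 'wrist_force': array([ 0.09699839, -0.29959071,  0.22184872]), 'ft_torque': array([ 0.00986514, -0.04345194, -0.03791892]), 'finger_gap': 0.995382299525938}
scene {'fx': 503.73483089284474, 'fy': 503.73483089284474, 'cx': 275.79433777009706, 'cy': 209.81901802771606, 'k1': -0.18712885113785283, 'rvec': array([ 1.6793828 ,  1.59502042, -0.83778735]), 'tvec': array([ -50.11987862, -296.23081903, 1528.36136323])}
top {'fx': 455.78997199891154, 'fy': 455.78997199891154, 'cx': 273.5008059833238, 'cy': 213.66225711064132, 'k1': -0.14770660009801154, 'rvec': array([ 2.19731499, -2.00531176,  0.21224593]), 'tvec': array([-23.50259127, 596.70128024, 667.05445521])}
```

View pics/scene0.png

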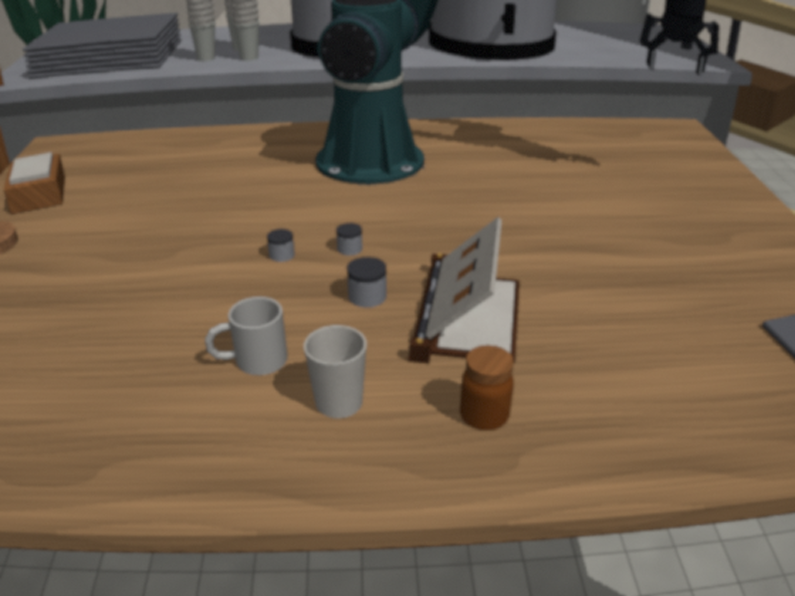

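View pics/top0.png

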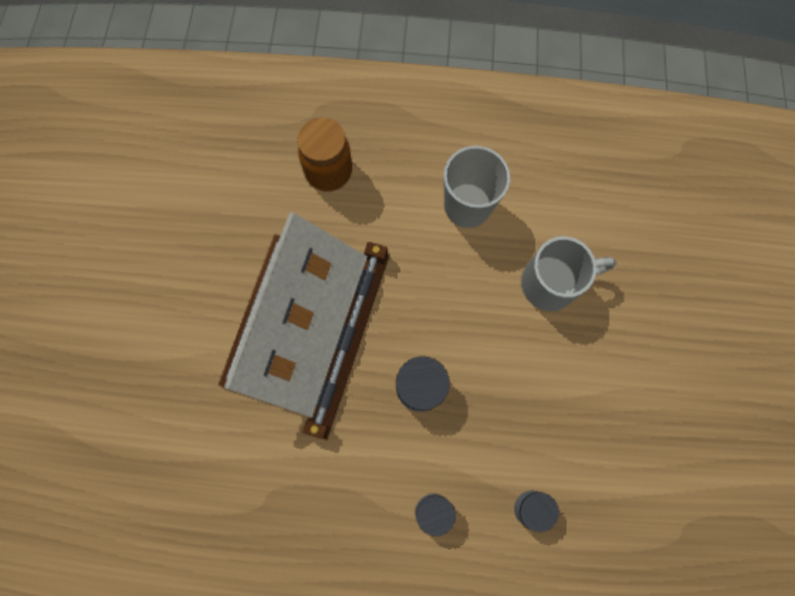

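Scene view: the large tin is at about (367,282), left of the menu. Top view: spine end blocks are at (376,250) and (314,429), the large tin lid at (423,384), cup rim (476,178), mug rim (563,268), jar lid (324,140), and two small decoy tins are lower down. Next I'll measure these.

```bash
cat > h.py <<'E'
import numpy as np, cv2
from plant import *
def ray(c,uv):
    K=np.array([[c["fx"],0,c["cx"]],[0,c["fy"],c["cy"]],[0,0,1]])
    # model: drawn = s*(1+k1 r^2)
    p=cv2.undistortPoints(np.array([[uv]],float),K,np.array([c["k1"],0,0,0,0.]))[0,0]
    R=cv2.Rodrigues(np.array(c["rvec"]))[0]; t=np.array(c["tvec"])
    return -R.T@t, R.T@np.array([p[0],p[1],1.])
def onz(c,uv,z):
    o,d=ray(c,uv); return o+d*(z-o[2])/d[2]
def proj(c,P):
    K=np.array([[c["fx"],0,c["cx"]],[0,c["fy"],c["cy"]],[0,0,1]])
    return cv2.projectPoints(np.array(P,float).reshape(-1,3),np.array(c["rvec"]),np.array(c["tvec"]),K,np.array([c["k1"],0,0,0,0.]))[0][:,0]
def tri(c1,a,c2,b):
    o1,d1=ray(c1,a);o2,d2=ray(c2,b)
    d1/=np.linalg.norm(d1);d2/=np.linalg.norm(d2)
    s=np.linalg.lstsq(np.c_[d1,-d2],o2-o1,rcond=None)[0]
    p,q=o1+s[0]*d1,o2+s[1]*d2
    return (p+q)/2,np.linalg.norm(p-q)
E
python3 - <<'E'
from h import *
c=read_camera("top");s=read_camera("scene");img=c["img"]
hsv=cv2.cvtColor(img,cv2.COLOR_RGB2HSV)
# gold screws
f=1.42
for n,u in(("b1",(376,250)),("b2",(314,429))):
    print(n,onz(c,(u[0]/f,u[1]/f),32))
# dark lids: bluish dark
m=((hsv[...,2]<75)&(img[...,2].astype(int)>=img[...,0].astype(int)-2)).astype(np.uint8)*255
m=cv2.morphologyEx(m,cv2.MORPH_OPEN,np.ones((3,3)))
cs,_=cv2.findContours(m,cv2.RETR_EXTERNAL,cv2.CHAIN_APPROX_NONE)
for k in cs:
    if cv2.contourArea(k)<150: continue
    (x,y),r=cv2.minEnclosingCircle(k)
    if y<60: continue
    A=onz(c,(x,y),55);B=onz(c,(x+r,y),55);print("lid",x,y,r,A.round(1),"diam",2*np.linalg.norm(A-B))
for n,u,z in(("cup",(476,178),95),("mug",(563,268),80),("jar",(324,140),90)):
    print(n,onz(c,(u[0]/f,u[1]/f),z).round(1))
# leaf corners top / scene
T=[(292,213),(229,389)]; S=[(498,222),(492,293)]
for i,j in((0,1),(1,0)):
    print("leaf",tri(c,np.array(T[i])/f,s,np.array(S[j])/f))
E
python3 - <<'E'
import cv2
a=cv2.imread('top_raw.png')[130:330,140:340];b=cv2.imread('scene_raw.png')[140:280,240:400]
cv2.imwrite('pics/tz.png',cv2.resize(a,None,fx=3,fy=3,interpolation=cv2.INTER_CUBIC));cv2.imwrite('pics/sz.png',cv2.resize(b,None,fx=4,fy=4,interpolation=cv2.INTER_CUBIC))
E
```

```text
b1 [667.33540057  52.54037736  32.        ]
b2 [449.51839465 102.80459806  32.        ]
lid 306.68603515625 361.9232482910156 14.118952751159668 [370.1 -41.1  55. ] diam 43.62571692842357
lid 377.5970764160156 360.9368896484375 14.725137710571289 [ 380.1 -151.1   55. ] diam 46.606223680263675
lid 297.3616943359375 270.24468994140625 18.860721588134766 [510.3 -14.9  55. ] diam 59.902179643423175
lid 404.5 184.0 11.280613899230957 [ 668.6 -181.8   55. ] diam 38.74156288870284
cup [744.  -55.6  95. ]
mug [ 651.6 -162.1   80. ]
jar [777.9 122.9  90. ]
leaf (array([677.15032996, 145.54547754, 112.59179624]), np.float64(2.9601758334245387))
leaf (array([480.9202082 , 188.393126  , 107.09545077]), np.float64(1.918655548154685))
```

View pics/tz.png

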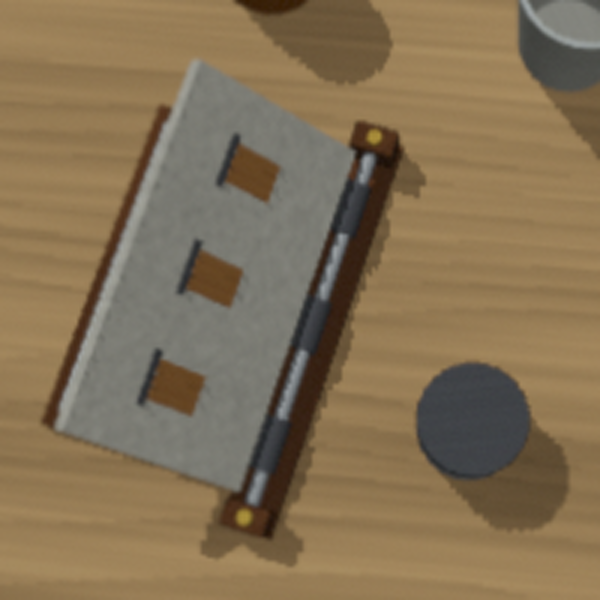

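View pics/sz.png

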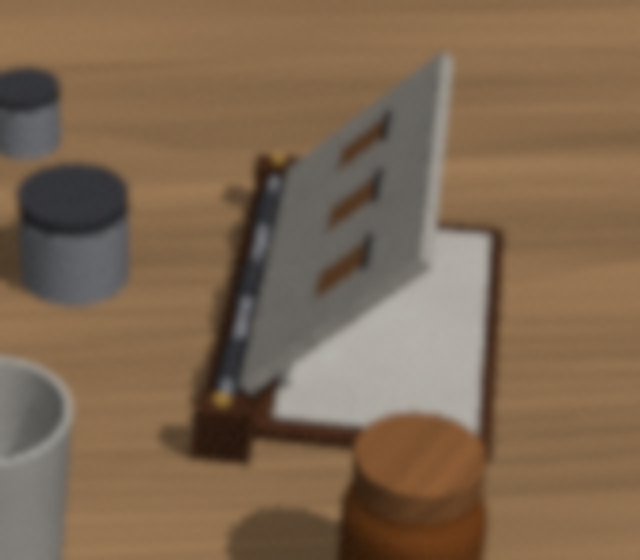

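```bash
cat >> h.py <<'E'
O=np.array([558.4,77.7,0]);th=np.arctan2(52.54-102.8,667.34-449.52)
UX=np.array([np.cos(th),np.sin(th),0]);UY=np.array([-UX[1],UX[0],0])
def tm(P): d=np.asarray(P)-O; return np.array([d@UX,d@UY,d[2]])   # world->menu
def go(P_menu):
    s=state(); from scipy.spatial.transform import Rotation as R
    q=s["tcp_rot"];M=R.from_quat([q[1],q[2],q[3],q[0]]).as_matrix()
    W=O+UX*P_menu[0]+UY*P_menu[1]+np.array([0,0,P_menu[2]])
    return M.T@(W-s["ee_pos"])
def rep():
    s=state();print(s["time_s"],"menu",tm(s["ee_pos"]).round(1),"F",s["wrist_force"].round(2),"gap",round(s["finger_gap"],3))
E
python3 - <<'E'
from h import *
import plant; print([k for k in dir(plant) if not k.startswith('_')])
try: print(tcp_to_grasp)
except Exception as e: print(e)
print(th); rep(); print("tin",tm([510.3,-14.9,0])); print(go((-26,-42,231)))
E
```

```text
['PlanningError', 'hand_in', 'read_camera', 'state', 'tcp_to_grasp']
18.700000000000003
-0.22677202437931707
0.2 menu [-519.5  398.3  230.8] F [ 0.13 -0.73 -0.24] gap 0.997
tin [ -26.04893656 -101.0436683     0.        ]
[-4.34325472e+02  4.98715913e+02  1.95987619e-01]
```

Emit:
step_arm:
  deltas:
    - {"x":-0.029,"y":0.033}
    - {"x":-0.029,"y":0.033}
    - {"x":-0.029,"y":0.033}
    - {"x":-0.029,"y":0.033}
    - {"x":-0.029,"y":0.033}
  claw: 0
  newtons: 20

```text
invalid input
```

Emit:
step_arm:
  deltas:
    - {"x":-0.029,"y":0.033}
    - {"x":-0.029,"y":0.033}
    - {"x":-0.029,"y":0.033}
    - {"x":-0.029,"y":0.033}
    - {"x":-0.029,"y":0.033}

```text
invalid input
```

Emit:
step_arm:
  deltas:
    - {"x":-0.029,"y":0.033}
    - {"x":-0.029,"y":0.033}
    - {"x":-0.029,"y":0.033}
    - {"x":-0.029,"y":0.033}
    - {"x":-0.029,"y":0.033}

```text
invalid input
```

```bash
python3 - <<'E'
from h import *
rep(); print(go((-26,-42,231)))
c=read_camera("top");cv2.imwrite("pics/t1.png",c["img"][:,:,::-1])
E
```

```text
0.2 menu [-519.5  398.3  230.8] F [ 0.13 -0.73 -0.24] gap 0.997
[-4.34325472e+02  4.98715913e+02  1.95987619e-01]
```

View pics/t1.png

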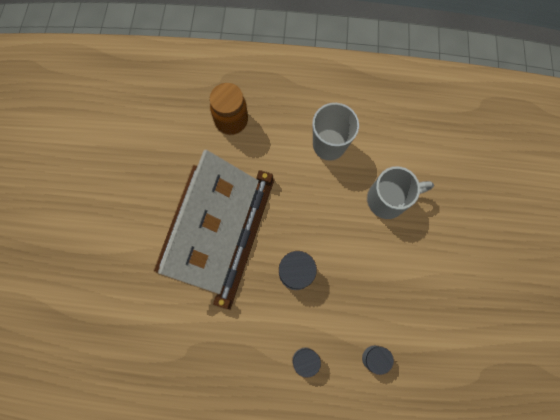

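The picture is unchanged, since the moves were refused: the rows probably need all four fields.

Emit:
step_arm:
  deltas:
    - {"x":-0.029,"y":0.033,"z":0,"roll":0}
    - {"x":-0.029,"y":0.033,"z":0,"roll":0}
    - {"x":-0.029,"y":0.033,"z":0,"roll":0}
    - {"x":-0.029,"y":0.033,"z":0,"roll":0}
    - {"x":-0.029,"y":0.033,"z":0,"roll":0}
  claw: 0
  newtons: 20

```text
time_s: 0.88
ee_pos: [268.6, 401.9, 231.3]
tcp_rot: [0.0, 0.786, 0.618, 0.0]
wrist_force: [1.6, -0.2, 0.4]
finger_gap: -0.002
```

Emit:
step_arm:
  deltas:
    - {"x":-0.029,"y":0.033,"z":0,"roll":0}
    - {"x":-0.029,"y":0.033,"z":0,"roll":0}
    - {"x":-0.029,"y":0.033,"z":0,"roll":0}
    - {"x":-0.029,"y":0.033,"z":0,"roll":0}
    - {"x":-0.029,"y":0.033,"z":0,"roll":0}

```text
time_s: 1.5
ee_pos: [394.6, 221.9, 231.4]
tcp_rot: [0.0, 0.786, 0.618, 0.0]
wrist_force: [-0.3, 0.5, 0.4]
finger_gap: 0.0
```

Emit:
step_arm:
  deltas:
    - {"x":-0.029,"y":0.033,"z":0,"roll":0}
    - {"x":-0.029,"y":0.033,"z":0,"roll":0}
    - {"x":-0.029,"y":0.033,"z":0,"roll":0}
    - {"x":-0.029,"y":0.033,"z":0,"roll":0}
    - {"x":-0.029,"y":0.033,"z":0,"roll":0}

```text
time_s: 2.12
ee_pos: [520.7, 41.9, 231.3]
tcp_rot: [0.0, 0.786, 0.618, 0.0]
wrist_force: [0.1, 0.6, -0.5]
finger_gap: 0.002
```

Emit:
step_arm:
  deltas:
    - {"x":0,"y":0,"z":0,"roll":0}

```text
time_s: 2.25
ee_pos: [521.9, 40.9, 231.3]
tcp_rot: [0.001, 0.787, 0.617, 0.0]
wrist_force: [-0.0, 0.7, 0.1]
finger_gap: -0.0
```

```bash
python3 - <<'E'
from h import *
rep(); print(go((-26,-42,231)))
c=read_camera("top");cv2.imwrite("pics/t2.png",c["img"][:,:,::-1])
E
```

```text
2.25 menu [-27.2 -44.1 231.3] F [-0.    0.74  0.12] gap -0.0
[2.09307966 1.21311294 0.32916771]
```

View pics/t2.png

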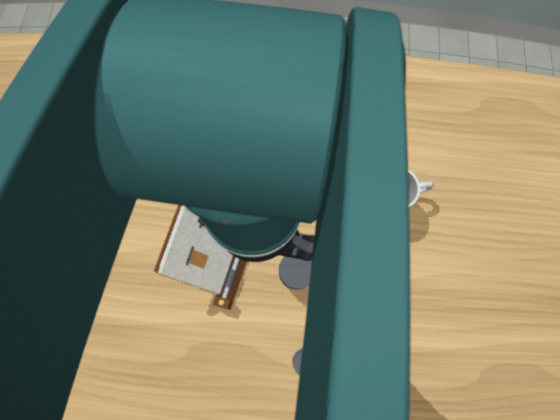

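The top view is mostly blocked by the arm. The hand sits above the gap between the spine and the tin at (297,270). Descending.

Emit:
step_arm:
  deltas:
    - {"x":0.002,"y":0.001,"z":0.03,"roll":0}
    - {"x":0,"y":0,"z":0.03,"roll":0}
    - {"x":0,"y":0,"z":0.03,"roll":0}
    - {"x":0,"y":0,"z":0.03,"roll":0}
    - {"x":0,"y":0,"z":0.02,"roll":0}

```text
time_s: 2.92
ee_pos: [519.6, 46.2, 90.1]
tcp_rot: [-0.001, 0.786, 0.618, -0.001]
wrist_force: [-0.5, -0.4, -1.0]
finger_gap: 0.002
```

```bash
python3 - <<'E'
from h import *
rep(); 
c=read_camera("scene");cv2.imwrite("pics/s2.png",cv2.resize(c["img"][100:300,160:420,::-1],None,fx=3,fy=3,interpolation=cv2.INTER_CUBIC))
E
```

```text
2.925 menu [-30.7 -39.4  90.1] F [-0.54 -0.38 -0.98] gap 0.002
```

View pics/s2.png

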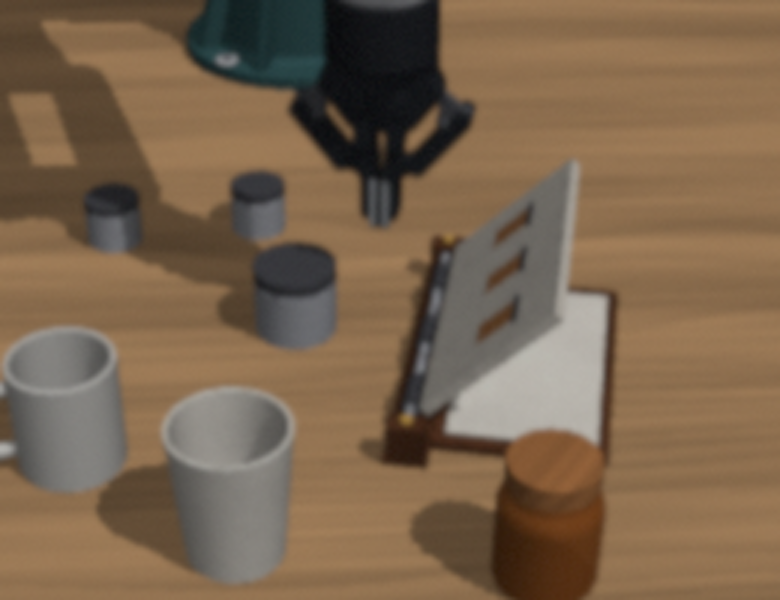

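The scene view shows closed fingertips at about (380,222), between the tin (295,295) and the spine, with clear space below. The linkage spreads along the jaw axis, so I'll turn the hand before the leaf push.

Emit:
step_arm:
  deltas:
    - {"x":0,"y":0,"z":0.025,"roll":0}
    - {"x":0,"y":0,"z":0.02,"roll":0}
    - {"x":0,"y":0,"z":0.017,"roll":0}
    - {"x":0,"y":0,"z":0.01,"roll":0}
    - {"x":0,"y":0,"z":0,"roll":0}

```text
time_s: 3.6
ee_pos: [520.8, 45.4, 19.2]
tcp_rot: [-0.0, 0.786, 0.618, -0.0]
wrist_force: [0.2, -0.3, -0.3]
finger_gap: 0.002
```

```bash
python3 - <<'E'
from h import *
rep(); print(go((-26,-42,20)))
E
```

```text
3.6 menu [-29.4 -39.9  19.2] F [ 0.19 -0.27 -0.26] gap 0.002
[-2.04684203  3.39597138 -0.8043834 ]
```

Emit:
step_arm:
  deltas:
    - {"x":0,"y":0.0034,"z":0,"roll":0}
    - {"x":-0.005,"y":0,"z":0,"roll":0}
    - {"x":-0.005,"y":0,"z":0,"roll":0}
    - {"x":-0.003,"y":0,"z":0,"roll":0}
    - {"x":-0.003,"y":0,"z":0,"roll":0}

```text
time_s: 4.22
ee_pos: [520.9, 28.3, 19.4]
tcp_rot: [-0.0, 0.786, 0.618, 0.0]
wrist_force: [0.4, 1.5, 0.9]
finger_gap: 0.001
```

Emit:
step_arm:
  deltas:
    - {"x":-0.004,"y":0,"z":0,"roll":0}
    - {"x":-0.004,"y":0,"z":0,"roll":0}
    - {"x":-0.004,"y":0,"z":0,"roll":0}
    - {"x":-0.004,"y":0,"z":0,"roll":0}
    - {"x":-0.004,"y":0,"z":0,"roll":0}

```text
time_s: 4.85
ee_pos: [516.2, 8.9, 19.3]
tcp_rot: [0.0, 0.786, 0.618, -0.0]
wrist_force: [0.5, 3.2, 0.9]
finger_gap: -0.003
```

```bash
python3 - <<'E'
from h import *
rep()
c=read_camera("scene");cv2.imwrite("pics/s3.png",cv2.resize(c["img"][100:300,160:420,::-1],None,fx=3,fy=3,interpolation=cv2.INTER_CUBIC))
E
```

```text
4.85 menu [-25.7 -76.5  19.3] F [0.48 3.16 0.94] gap -0.003
```

View pics/s3.png

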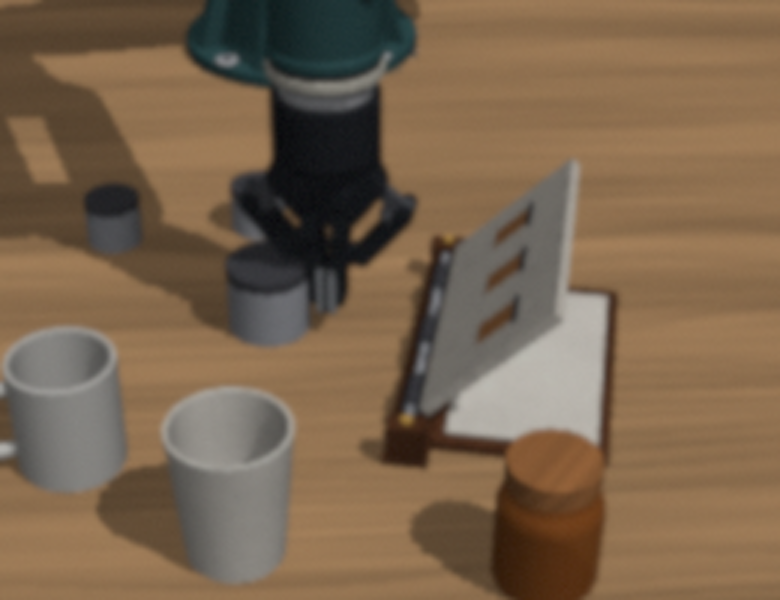

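The tin slides upright at about 3 N, with its lid now at (268,265) in the crop. I'll keep pushing.

Emit:
step_arm:
  deltas:
    - {"x":-0.005,"y":0,"z":0,"roll":0}
    - {"x":-0.005,"y":0,"z":0,"roll":0}
    - {"x":-0.005,"y":0,"z":0,"roll":0}
    - {"x":-0.005,"y":0,"z":0,"roll":0}
    - {"x":-0.005,"y":0,"z":0,"roll":0}

```text
time_s: 5.52
ee_pos: [510.2, -15.5, 19.3]
tcp_rot: [0.0, 0.786, 0.618, -0.0]
wrist_force: [-0.3, 2.1, 2.0]
finger_gap: -0.001
```

Emit:
step_arm:
  deltas:
    - {"x":-0.005,"y":0,"z":0,"roll":0}
    - {"x":-0.005,"y":0,"z":0,"roll":0}
    - {"x":-0.005,"y":0,"z":0,"roll":0}
    - {"x":-0.005,"y":0,"z":0,"roll":0}
    - {"x":-0.005,"y":0,"z":0,"roll":0}

```text
time_s: 6.15
ee_pos: [504.3, -39.8, 19.3]
tcp_rot: [0.0, 0.786, 0.618, -0.0]
wrist_force: [-0.1, 2.9, 2.0]
finger_gap: 0.003
```

Emit:
step_arm:
  deltas:
    - {"x":-0.005,"y":0,"z":0,"roll":0}
    - {"x":-0.004,"y":0,"z":0,"roll":0}
    - {"x":-0.003,"y":0,"z":0,"roll":0}
    - {"x":-0.002,"y":0,"z":0,"roll":0}
    - {"x":0,"y":0,"z":0,"roll":0}

```text
time_s: 6.78
ee_pos: [501.0, -53.3, 19.3]
tcp_rot: [0.0, 0.786, 0.618, -0.0]
wrist_force: [-0.6, 0.1, 0.3]
finger_gap: -0.003
```

```bash
python3 - <<'E'
from h import *
rep()
c=read_camera("scene");cv2.imwrite("pics/s4.png",cv2.resize(c["img"][100:300,160:420,::-1],None,fx=3,fy=3,interpolation=cv2.INTER_CUBIC))
E
```

```text
6.775 menu [ -26.5 -140.6   19.3] F [-0.55  0.13  0.32] gap -0.003
```

View pics/s4.png

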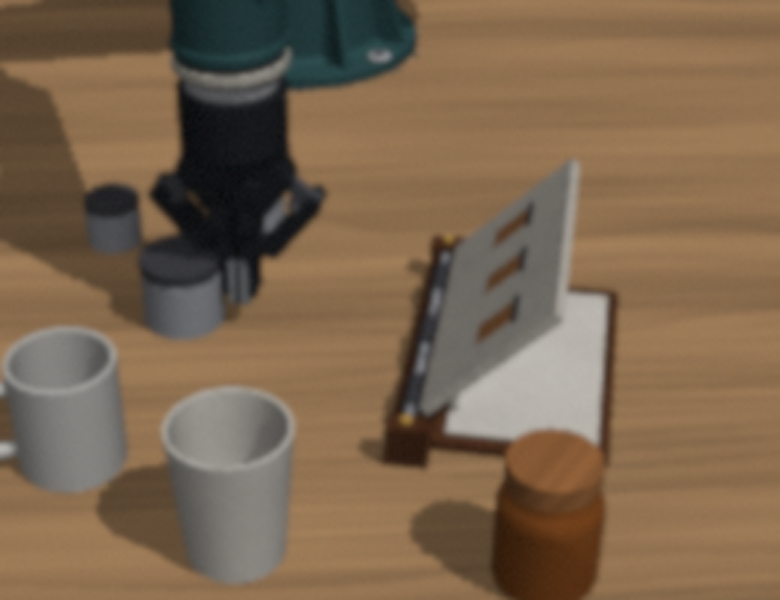

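The tin stands upright at (180,285) in the crop, well left of the spine. I'll back off, rise, and check joint 6 before rolling.

Emit:
step_arm:
  deltas:
    - {"x":0.006,"y":0,"z":0,"roll":0}
    - {"x":0.014,"y":0,"z":-0.005,"roll":0}
    - {"x":0.005,"y":0,"z":-0.03,"roll":0}
    - {"x":0,"y":0,"z":-0.04,"roll":0}
    - {"x":0,"y":0,"z":-0.04,"roll":0}

```text
time_s: 7.45
ee_pos: [506.9, -27.7, 135.6]
tcp_rot: [-0.0, 0.786, 0.618, -0.0]
wrist_force: [0.6, 0.0, 0.2]
finger_gap: 0.001
```

Emit:
step_arm:
  deltas:
    - {"x":0,"y":0,"z":-0.04,"roll":0}
    - {"x":0,"y":0,"z":-0.04,"roll":0}
    - {"x":0,"y":0,"z":-0.01,"roll":0}

```text
time_s: 7.82
ee_pos: [508.7, -28.2, 227.3]
tcp_rot: [0.002, 0.786, 0.618, 0.002]
wrist_force: [-0.0, 0.4, -0.3]
finger_gap: 0.002
```

```bash
python3 - <<'E'
from h import *
rep();print(state()["qpos"].round(3)); print(go((0,160,225)))
E
```

```text
7.825 menu [ -24.6 -114.4  227.3] F [-0.01  0.4  -0.3 ] gap 0.002
[-0.191  0.23   1.711 -0.     1.195 -1.524]
[274.62194123  21.53890962   2.48964236]
```

Emit:
step_arm:
  deltas:
    - {"x":0.04,"y":0.003,"z":0,"roll":0}
    - {"x":0.04,"y":0.003,"z":0,"roll":0}
    - {"x":0.04,"y":0.003,"z":0,"roll":0}
    - {"x":0.04,"y":0.003,"z":0,"roll":0}
    - {"x":0.04,"y":0.003,"z":0,"roll":0}

```text
time_s: 8.45
ee_pos: [568.2, 163.8, 223.1]
tcp_rot: [-0.0, 0.786, 0.618, -0.001]
wrist_force: [0.4, -0.7, -0.3]
finger_gap: 0.003
```

Emit:
step_arm:
  deltas:
    - {"x":0.04,"y":0.003,"z":0,"roll":0}
    - {"x":0.035,"y":0.003,"z":0,"roll":0}
    - {"x":0,"y":0,"z":0,"roll":10}
    - {"x":0,"y":0,"z":0,"roll":10}
    - {"x":0,"y":0,"z":0,"roll":10}

```text
time_s: 9.07
ee_pos: [591.3, 234.1, 222.8]
tcp_rot: [-0.0, 0.92, 0.391, -0.001]
wrist_force: [-0.2, -0.6, -0.1]
finger_gap: 0.002
```

Emit:
step_arm:
  deltas:
    - {"x":0,"y":0,"z":0,"roll":10}
    - {"x":0,"y":0,"z":0,"roll":10}
    - {"x":0,"y":0,"z":0,"roll":10}
    - {"x":0,"y":0,"z":0,"roll":10}
    - {"x":0,"y":0,"z":0,"roll":10}

```text
time_s: 9.7
ee_pos: [591.4, 233.9, 223.0]
tcp_rot: [0.0, 0.999, -0.035, -0.001]
wrist_force: [0.0, 0.5, -0.4]
finger_gap: 0.001
```

Emit:
step_arm:
  deltas:
    - {"x":0,"y":0,"z":0,"roll":9.4}
    - {"x":0,"y":0,"z":0,"roll":0}

```text
time_s: 9.95
ee_pos: [591.5, 233.8, 223.1]
tcp_rot: [0.0, 0.994, -0.113, -0.001]
wrist_force: [0.1, 0.3, -1.5]
finger_gap: -0.0
```

```bash
python3 - <<'E'
from h import *
rep();print(state()["qpos"].round(3),state()["tcp_rot"].round(4)); print(go((0,160,90)))
from scipy.spatial.transform import Rotation as R
q=state()["tcp_rot"];print((R.from_quat([q[1],q[2],q[3],q[0]]).as_matrix().T@np.c_[UX,UY]).round(3))
s=read_camera("scene");c=read_camera("top")
cv2.imwrite("pics/s5.png",cv2.resize(s["img"][100:300,160:420,::-1],None,fx=3,fy=3,interpolation=cv2.INTER_CUBIC))
cv2.imwrite("pics/t5.png",c["img"][:,:,::-1])
E
```

```text
9.95 menu [ -2.8 159.6 223.1] F [ 0.13  0.29 -1.53] gap -0.0
[ 0.268  0.418  1.436 -0.     1.289  0.494] [ 4.000e-04  9.936e-01 -1.130e-01 -1.000e-03]
[  3.0914152   -0.56160063 133.12740094]
[[ 1.     0.   ]
 [ 0.    -1.   ]
 [-0.002 -0.001]]
```

View pics/s5.png

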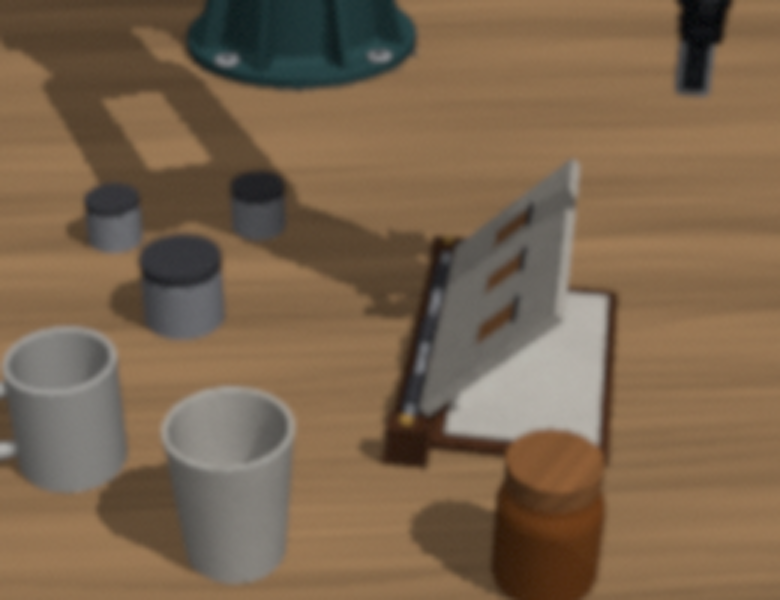

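View pics/t5.png

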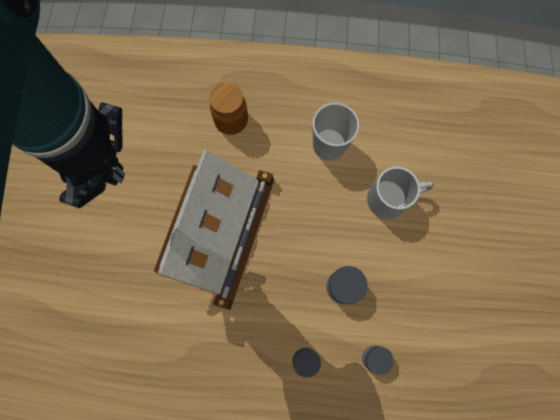

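Scene view: fingertip at (693,88), out past the leaf's free edge, and the tin at (180,285) still upright. Top view: tin lid at (348,285), with the landing area bare. Checking the tin's position and descending outside the leaf edge.

```bash
python3 - <<'E'
from h import *
c=read_camera("top");print("tin",tm(onz(c,(348,285),55)))
E
```

```text
tin [ -23.5133964  -184.40448667   55.        ]
```

Emit:
step_arm:
  deltas:
    - {"x":0.003,"y":0,"z":0.03,"roll":0}
    - {"x":0,"y":0,"z":0.03,"roll":0}
    - {"x":0,"y":0,"z":0.03,"roll":0}
    - {"x":0,"y":0,"z":0.03,"roll":0}
    - {"x":0,"y":0,"z":0.015,"roll":0}

```text
time_s: 10.72
ee_pos: [594.2, 232.5, 87.5]
tcp_rot: [0.001, 0.994, -0.113, -0.001]
wrist_force: [-0.1, -0.4, -0.6]
finger_gap: 0.0
```

Emit:
step_arm:
  deltas:
    - {"x":0,"y":0.012,"z":0,"roll":0}
    - {"x":0,"y":0.012,"z":0,"roll":0}
    - {"x":0,"y":0.008,"z":0,"roll":0}
    - {"x":0,"y":0,"z":0,"roll":0}

```text
time_s: 11.22
ee_pos: [588.5, 200.8, 90.3]
tcp_rot: [-0.0, 0.993, -0.114, 0.001]
wrist_force: [-0.3, 0.1, 0.1]
finger_gap: 0.001
```

```bash
python3 - <<'E'
from h import *
rep();print(go((0,120,85)))
s=read_camera("scene")
cv2.imwrite("pics/s6.png",cv2.resize(s["img"][100:300,160:420,::-1],None,fx=3,fy=3,interpolation=cv2.INTER_CUBIC))
E
```

```text
11.225 menu [  1.6 126.7  90.3] F [-0.35  0.14  0.09] gap 0.001
[-1.63749819  6.71663973  5.25051591]
```

View pics/s6.png

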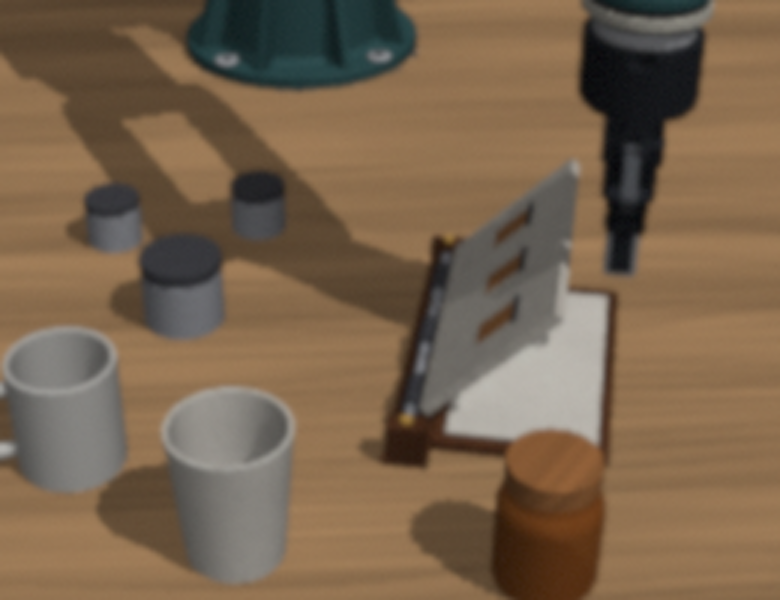

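The fingertip at (620,272) is just outside the leaf's free edge (568,262) and below it. Starting the push.

Emit:
step_arm:
  deltas:
    - {"x":-0.001,"y":0.006,"z":0.004,"roll":0}
    - {"x":0,"y":0.005,"z":0,"roll":0}
    - {"x":0,"y":0.005,"z":0,"roll":0}
    - {"x":0,"y":0.005,"z":0,"roll":0}
    - {"x":0,"y":0.005,"z":0,"roll":0}

```text
time_s: 11.9
ee_pos: [582.0, 177.7, 86.0]
tcp_rot: [-0.001, 0.993, -0.114, 0.001]
wrist_force: [0.4, 8.5, 7.1]
finger_gap: 0.001
```

Emit:
step_arm:
  deltas:
    - {"x":0,"y":0.006,"z":-0.003,"roll":0}
    - {"x":0,"y":0.006,"z":-0.004,"roll":0}
    - {"x":0,"y":0.006,"z":-0.004,"roll":0}
    - {"x":0,"y":0.006,"z":-0.004,"roll":0}
    - {"x":0,"y":0.006,"z":-0.003,"roll":0}

```text
time_s: 12.52
ee_pos: [574.4, 146.7, 103.5]
tcp_rot: [0.0, 0.993, -0.114, 0.0]
wrist_force: [1.8, 1.6, 1.3]
finger_gap: -0.001
```

```bash
python3 - <<'E'
from h import *
rep()
s=read_camera("scene")
cv2.imwrite("pics/s7.png",cv2.resize(s["img"][100:300,160:420,::-1],None,fx=3,fy=3,interpolation=cv2.INTER_CUBIC))
E
```

```text
12.525 menu [1.000e-01 7.090e+01 1.035e+02] F [1.81 1.59 1.28] gap -0.001
```

View pics/s7.png

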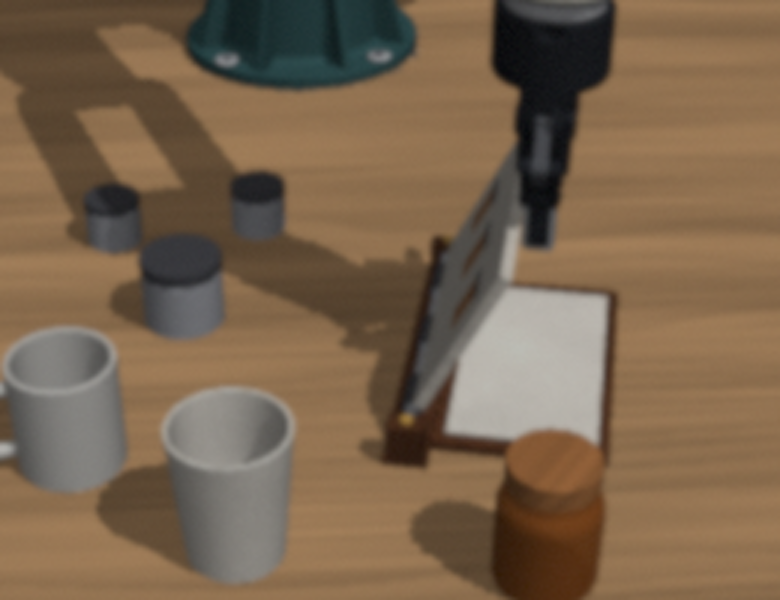

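The leaf has swung up to about 1.1 rad, with its edge at (515,230) against the finger. Continuing along the arc.

Emit:
step_arm:
  deltas:
    - {"x":0,"y":0.006,"z":-0.004,"roll":0}
    - {"x":0,"y":0.006,"z":-0.003,"roll":0}
    - {"x":0,"y":0.006,"z":-0.003,"roll":0}
    - {"x":0,"y":0.006,"z":-0.003,"roll":0}
    - {"x":0,"y":0.006,"z":-0.003,"roll":0}

```text
time_s: 13.2
ee_pos: [567.4, 117.6, 119.4]
tcp_rot: [0.0, 0.993, -0.114, -0.0]
wrist_force: [0.2, 0.6, -0.9]
finger_gap: 0.0
```

Emit:
step_arm:
  deltas:
    - {"x":0,"y":0.006,"z":-0.002,"roll":0}
    - {"x":0,"y":0.006,"z":-0.002,"roll":0}
    - {"x":0,"y":0.005,"z":-0.001,"roll":0}
    - {"x":0,"y":0.005,"z":-0.001,"roll":0}
    - {"x":0,"y":0.005,"z":-0.001,"roll":0}

```text
time_s: 13.82
ee_pos: [561.5, 91.5, 126.3]
tcp_rot: [0.0, 0.993, -0.114, -0.0]
wrist_force: [-0.9, 0.9, -0.6]
finger_gap: 0.002
```

```bash
python3 - <<'E'
from h import *
rep()
s=read_camera("scene")
cv2.imwrite("pics/s8.png",cv2.resize(s["img"][100:300,160:420,::-1],None,fx=3,fy=3,interpolation=cv2.INTER_CUBIC))
E
```

```text
13.825 menu [-1.000e-01  1.410e+01  1.263e+02] F [-0.94  0.93 -0.59] gap 0.002
```

View pics/s8.png

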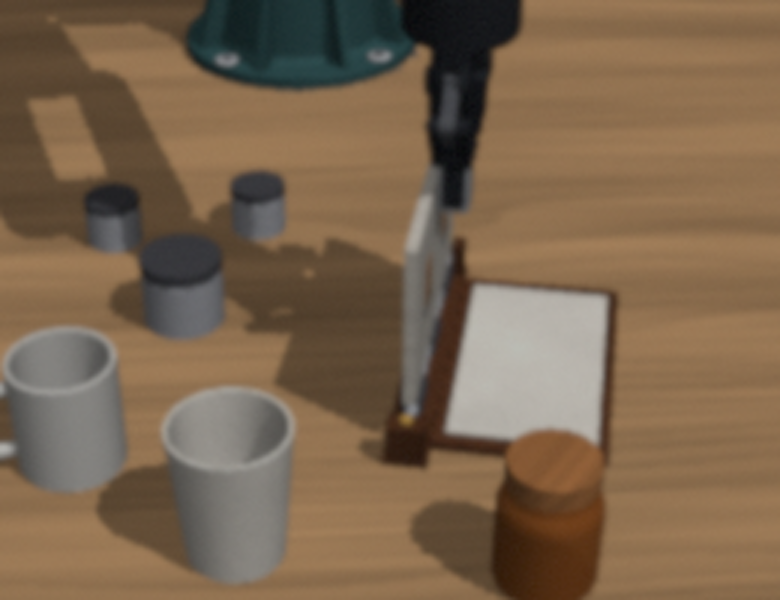

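The leaf is now upright, with the fingertip at (455,200) on its +y face. Next is over the top and down along the arc.

Emit:
step_arm:
  deltas:
    - {"x":0,"y":0.006,"z":-0.001,"roll":0}
    - {"x":0,"y":0.006,"z":0,"roll":0}
    - {"x":0,"y":0.006,"z":0,"roll":0}
    - {"x":0,"y":0.006,"z":0,"roll":0}
    - {"x":0,"y":0.006,"z":0.001,"roll":0}

```text
time_s: 14.5
ee_pos: [554.7, 62.1, 126.3]
tcp_rot: [0.0, 0.993, -0.114, 0.0]
wrist_force: [0.6, 0.7, -1.3]
finger_gap: -0.002
```

Emit:
step_arm:
  deltas:
    - {"x":0,"y":0.006,"z":0.002,"roll":0}
    - {"x":0,"y":0.006,"z":0.002,"roll":0}
    - {"x":0,"y":0.006,"z":0.002,"roll":0}
    - {"x":0,"y":0.006,"z":0.003,"roll":0}
    - {"x":0,"y":0.005,"z":0.003,"roll":0}

```text
time_s: 15.12
ee_pos: [548.1, 33.8, 114.1]
tcp_rot: [0.0, 0.993, -0.114, 0.0]
wrist_force: [1.0, -0.7, 0.3]
finger_gap: -0.003
```

```bash
python3 - <<'E'
from h import *
rep()
s=read_camera("scene")
cv2.imwrite("pics/s9.png",cv2.resize(s["img"][100:300,160:420,::-1],None,fx=3,fy=3,interpolation=cv2.INTER_CUBIC))
E
```

```text
15.125 menu [-1.000e-01 -4.510e+01  1.141e+02] F [ 0.98 -0.73  0.35] gap -0.003
```

View pics/s9.png

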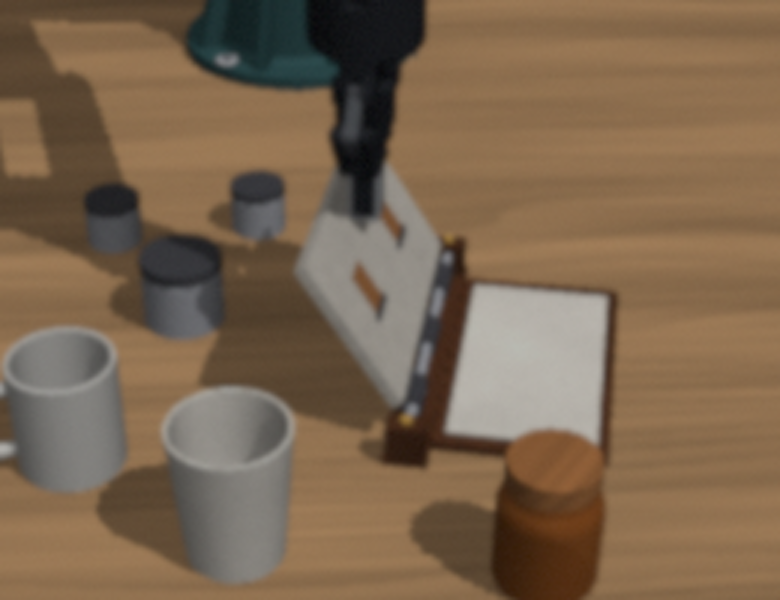

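The leaf is past upright at about 2.15 rad, and the tip presses on its new upper face at (365,212). Continuing down.

Emit:
step_arm:
  deltas:
    - {"x":0,"y":0.005,"z":0.004,"roll":0}
    - {"x":0,"y":0.005,"z":0.004,"roll":0}
    - {"x":0,"y":0.005,"z":0.004,"roll":0}
    - {"x":0,"y":0.005,"z":0.005,"roll":0}
    - {"x":0,"y":0.004,"z":0.005,"roll":0}

```text
time_s: 15.8
ee_pos: [542.6, 10.5, 91.9]
tcp_rot: [0.0, 0.993, -0.114, -0.0]
wrist_force: [0.1, -0.2, 1.2]
finger_gap: 0.001
```

Emit:
step_arm:
  deltas:
    - {"x":0,"y":0.004,"z":0.005,"roll":0}
    - {"x":0,"y":0.004,"z":0.005,"roll":0}
    - {"x":0,"y":0.003,"z":0.005,"roll":0}
    - {"x":0,"y":0.003,"z":0.005,"roll":0}
    - {"x":0,"y":0.002,"z":0.005,"roll":0}

```text
time_s: 16.42
ee_pos: [539.1, -4.9, 67.0]
tcp_rot: [0.0, 0.993, -0.114, -0.0]
wrist_force: [-0.3, 0.8, 0.2]
finger_gap: -0.0
```

```bash
python3 - <<'E'
from h import *
rep()
s=read_camera("scene")
cv2.imwrite("pics/s10.png",cv2.resize(s["img"][100:300,160:420,::-1],None,fx=3,fy=3,interpolation=cv2.INTER_CUBIC))
E
```

```text
16.425 menu [ -0.3 -84.8  67. ] F [-0.31  0.78  0.22] gap -0.0
```

View pics/s10.png

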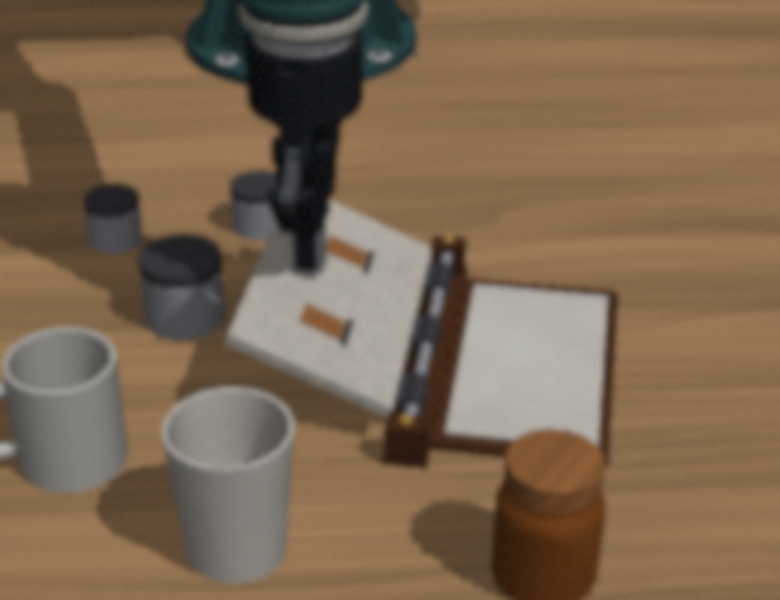

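The leaf is at about 2.75 rad, with its free edge clear of the tin. Now a slow press.

Emit:
step_arm:
  deltas:
    - {"x":0,"y":0.002,"z":0.004,"roll":0}
    - {"x":0,"y":0.002,"z":0.004,"roll":0}
    - {"x":0,"y":0.002,"z":0.004,"roll":0}
    - {"x":0,"y":0.001,"z":0.004,"roll":0}
    - {"x":0,"y":0.001,"z":0.004,"roll":0}

```text
time_s: 17.1
ee_pos: [537.4, -12.6, 47.1]
tcp_rot: [0.0, 0.993, -0.114, 0.0]
wrist_force: [-0.9, 0.7, 0.5]
finger_gap: -0.003
```

Emit:
step_arm:
  deltas:
    - {"x":0,"y":0.001,"z":0.003,"roll":0}
    - {"x":0,"y":0.001,"z":0.003,"roll":0}
    - {"x":0,"y":0,"z":0.003,"roll":0}
    - {"x":0,"y":0,"z":0.003,"roll":0}
    - {"x":0,"y":0,"z":0.002,"roll":0}

```text
time_s: 17.73
ee_pos: [536.8, -14.4, 33.1]
tcp_rot: [0.0, 0.993, -0.114, -0.0]
wrist_force: [-0.7, -0.5, 0.4]
finger_gap: 0.001
```

Emit:
step_arm:
  deltas:
    - {"x":0,"y":0,"z":0.002,"roll":0}
    - {"x":0,"y":0,"z":0.001,"roll":0}
    - {"x":0,"y":0,"z":0.001,"roll":0}

```text
time_s: 18.1
ee_pos: [536.9, -14.4, 29.3]
tcp_rot: [0.0, 0.993, -0.114, -0.0]
wrist_force: [-0.1, -0.1, 0.5]
finger_gap: 0.002
```

```bash
python3 - <<'E'
from h import *
rep()
E
```

```text
18.1 menu [ -0.3 -94.6  29.3] F [-0.13 -0.13  0.54] gap 0.002
```

Emit:
step_arm:
  deltas:
    - {"x":0,"y":0,"z":0.001,"roll":0}
    - {"x":0,"y":0,"z":0.001,"roll":0}
    - {"x":0,"y":0,"z":0.0005,"roll":0}
    - {"x":0,"y":0,"z":0,"roll":0}

```text
time_s: 18.6
ee_pos: [536.9, -14.4, 26.8]
tcp_rot: [0.0, 0.993, -0.114, -0.0]
wrist_force: [0.2, -0.4, 0.1]
finger_gap: -0.002
```

Emit:
step_arm:
  deltas:
    - {"x":0,"y":0,"z":0.0005,"roll":0}
    - {"x":0,"y":0,"z":0.0005,"roll":0}
    - {"x":0,"y":0,"z":0,"roll":0}

```text
time_s: 18.98
ee_pos: [536.9, -14.4, 26.0]
tcp_rot: [0.0, 0.993, -0.114, 0.0]
wrist_force: [-1.4, 0.9, 3.3]
finger_gap: 0.0
```

Emit:
step_arm:
  deltas:
    - {"x":0,"y":0,"z":0.0005,"roll":0}
    - {"x":0,"y":0,"z":0,"roll":0}

```text
time_s: 19.23
ee_pos: [536.9, -14.4, 25.9]
tcp_rot: [0.0, 0.993, -0.114, 0.0]
wrist_force: [-2.9, -0.1, 8.6]
finger_gap: -0.004
```

Emit:
step_arm:
  deltas:
    - {"x":0,"y":0,"z":0.0005,"roll":0}
    - {"x":0,"y":0,"z":0,"roll":0}

```text
time_s: 19.48
ee_pos: [537.0, -14.4, 25.9]
tcp_rot: [0.0, 0.993, -0.114, 0.0]
wrist_force: [-3.1, 0.0, 14.0]
finger_gap: -0.003
```

The leaf is at its stop: z holds at 25.9 while force rises. Lifting clear, straight up and then away.

Emit:
step_arm:
  deltas:
    - {"x":0,"y":0,"z":-0.003,"roll":0}
    - {"x":0,"y":0,"z":-0.01,"roll":0}
    - {"x":0,"y":0,"z":-0.03,"roll":0}
    - {"x":0,"y":0,"z":-0.04,"roll":0}
    - {"x":0,"y":0,"z":-0.04,"roll":0}

```text
time_s: 20.1
ee_pos: [536.6, -14.4, 149.2]
tcp_rot: [0.0, 0.993, -0.114, -0.0]
wrist_force: [-0.5, 0.5, -1.1]
finger_gap: 0.001
```

Emit:
step_arm:
  deltas:
    - {"x":0,"y":0,"z":-0.04,"roll":0}
    - {"x":0,"y":0,"z":-0.04,"roll":0}
    - {"x":0,"y":-0.04,"z":0,"roll":0}
    - {"x":0,"y":-0.045,"z":0,"roll":0}
    - {"x":0,"y":-0.045,"z":0,"roll":0}

```text
time_s: 20.72
ee_pos: [566.5, 113.3, 228.4]
tcp_rot: [0.0, 0.993, -0.114, 0.0]
wrist_force: [0.1, -0.1, 0.1]
finger_gap: 0.001
```

Emit:
step_arm:
  deltas:
    - {"x":0,"y":-0.045,"z":0,"roll":0}
    - {"x":0,"y":-0.045,"z":0,"roll":0}
    - {"x":0,"y":-0.045,"z":0,"roll":0}
    - {"x":0,"y":-0.03,"z":0,"roll":0}
    - {"x":0,"y":0,"z":0,"roll":0}

```text
time_s: 21.35
ee_pos: [603.7, 275.0, 227.7]
tcp_rot: [-0.0, 0.994, -0.113, 0.0]
wrist_force: [-0.4, -0.6, -0.3]
finger_gap: 0.001
```

```bash
python3 - <<'E'
from h import *
rep()
s=read_camera("scene");c=read_camera("top")
cv2.imwrite("pics/s11.png",cv2.resize(s["img"][100:300,160:420,::-1],None,fx=3,fy=3,interpolation=cv2.INTER_CUBIC))
cv2.imwrite("pics/t11.png",cv2.resize(c["img"][:,:,::-1],None,fx=1.42,fy=1.42,interpolation=cv2.INTER_CUBIC))
# expected leaf edge corners at theta=pi
P=[O+UX*a+UY*-130+np.array([0,0,26]) for a in(-100,100)]
print(proj(c,P)*1.42,(proj(s,P)-[160,100])*3)
d=cv2.absdiff(cv2.imread("top_raw.png"),c["img"][:,:,::-1]).max(2)
for n,(x,y) in dict(cup=(335,130),mug=(397,190),jar=(229,108),sm1=(307,362),sm2=(378,360)).items(): print(n,d[y-25:y+25,x-25:x+25].mean())
E
```

```text
21.35 menu [ -0.3 202.5 227.7] F [-0.37 -0.62 -0.27] gap 0.001
[[425.43018264 455.32495035]
 [476.04070034 293.11711269]] [[274.64555777 238.50879698]
 [209.31381858 394.56778451]]
cup 3.0908
mug 3.1968
jar 3.3812
sm1 25.0112
sm2 3.3124
```

View pics/s11.png

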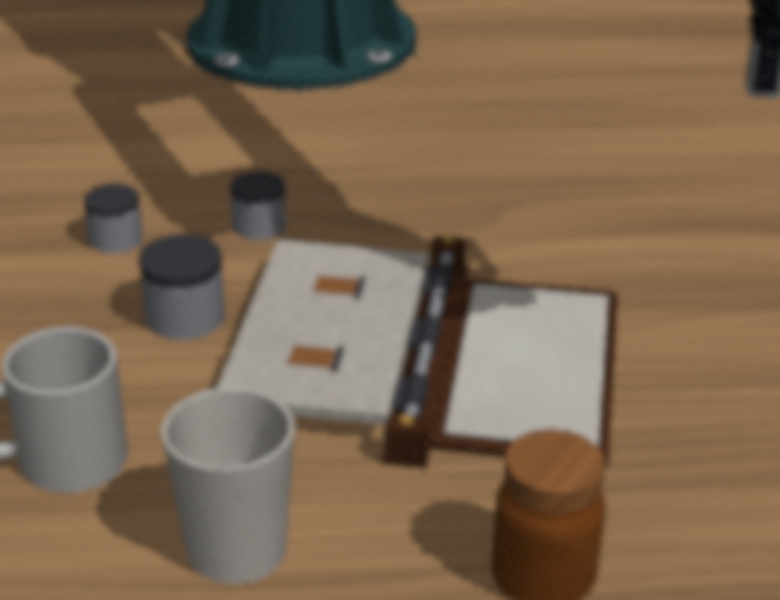

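View pics/t11.png

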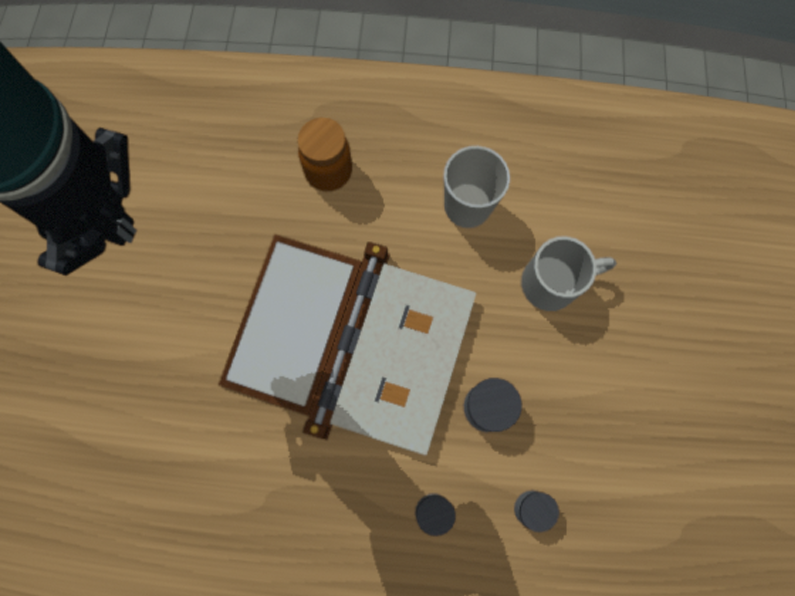

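The leaf lies flat on the -y side. Its edge corners at about (428,455) and (476,292) in the top view match the predicted (425,455) and (476,293). The tin at (493,405) is clear, and the cup, mug and jar are unmoved (the large difference at one small tin is the arm's shadow). The hand is clear, so I'm handing in.

```bash
python3 - <<'E'
from plant import *
print(hand_in())
E
```

```text
the job is handed in; nothing more can be done
None
```

The menu is turned to its other page: the leaf lies flat on the bare side, and I handed the job in at about 21.5 s of the 61 s allowed.

- **Tin:** I slid the large tin about 83 mm away from the spine with closed fingers, at about 3 N. It ended upright at y ≈ -184 mm in the menu's frame. Its edge is about 23 mm beyond where the leaf lands.
- **Leaf:** I pushed it up from below its free edge, over the spine and down along its arc. The highest reading was about 11 N as the push began. I then pressed it slowly onto its stop. The fingertip stayed at 25.9 mm while the force rose to 14 N, then I let go.
- **Last checks:** The leaf's edge corners were within about 3 pixels of where a flat leaf should appear. The top view showed no movement of the cup, mug or jar. The hand was about 200 mm from the spine on the rest-plate side and 228 mm up, touching nothing.

One check gave a large difference, at one of the small tins. It is the arm's shadow falling there; that tin has not moved in the pictures. The first three move calls were refused as invalid input, because every row needs all four fields, and moved nothing.

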